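# Pack the paste jars in the caddy and lock the keeper bar

### The job

Pack the three jars of polishing paste for transport: stand each one upright in its own cell of the wooden caddy, right down on the floor, without knocking any over or dropping them, as they are glass. Then turn the red grip clockwise a quarter turn, so that the yellow keeper bar swings over the jars and snaps home into its locked position. Leave the whetstone, the yellow case and the file cup where they are.

Things in the scene. Friction and masses are not known exactly. Their poses are not given: they have to be found in the camera images.
- jar_amber: closed glass jar of polishing paste with a paper label, amber with a black lid. A plain upright cylinder for grasping, 58 mm diameter over its whole height of 112 mm (lid: the top 29 mm), about 0.3 kg. Origin: centre of its underside, z up along its axis
- jar_green: closed glass jar of polishing paste with a paper label, green with a white lid. A plain upright cylinder for grasping, 58 mm diameter over its whole height of 112 mm (lid: the top 29 mm), about 0.3 kg. Origin: centre of its underside, z up along its axis
- jar_white: closed glass jar of polishing paste with a paper label, white with a blue lid. A plain upright cylinder for grasping, 58 mm diameter over its whole height of 112 mm (lid: the top 29 mm), about 0.3 kg. Origin: centre of its underside, z up along its axis
- caddy: wooden caddy fixed to the bench, three square cells in one row along its own y axis; 83 mm (x) by 239 mm (y), walls 60 mm high and 5 to 5.5 mm thick. Origin: centre of its underside, z up; the cells lie at y = -78, 0 and +78 mm. Beyond its +y end a low steel bracket carries, at y = 180 mm, a post with the keeper and, at y = 230 mm, a thinner pin 110 mm high for the short red spring strut of the keeper
- cell0 (a point): centre of the floor of the -y end cell of the caddy (the floor is 6 mm above the bench). The cell is 72 mm by 72 mm inside, its walls rise 54 mm above this floor
- cell1 (a point): centre of the floor of the middle cell of the caddy (the floor is 6 mm above the bench). The cell is 72 mm by 72 mm inside, its walls rise 54 mm above this floor
- cell2 (a point): centre of the floor of the +y end (nearest the keeper post) cell of the caddy (the floor is 6 mm above the bench). The cell is 72 mm by 72 mm inside, its walls rise 54 mm above this floor
- keeper_grip (a point): point on the keeper's vertical turning axis, 160 mm above the bench, in the red grip: an upright paddle 60 mm long (along this x), 14 mm thick (along this y: pinch here), 136 to 173 mm above the bench. The yellow bar below it points along this +x to 285 mm from the axis; 16 mm wide, 124 to 134 mm above the bench, so 6 mm over the lids of seated jars
- keeper (a joint): angle of bar and grip, rad, clockwise seen from above: 0 = open (bar along the caddy's +x, clear of the cells), 1.571 = locked (bar over the cells, along the caddy's -y; hard stop). An over-centre spring strut resists by up to 0.15 N m at first; past half way it snaps the keeper home against the stop within a second when let go; before half way, back to 0. Its height stays the same
- whetstone: bystander: grey and brown whetstone on a wooden base, 62 x 170 x 44 mm, loose. Origin: centre of its underside
- blade_case: bystander: yellow plastic case, 80 x 120 x 32 mm, loose. Origin: centre of its underside
- file_cup: bystander: steel cup of files, 72 mm diameter, 150 mm tall over the handles, loose. Origin: centre of its underside
Mind the look-alikes: they are no part of the job. Several things look just like the jar_white: the one meant starts farthest to the robot's left.

How it is judged (in metres and radians):
On the way, in this order (a step that is already met when the one before it is completed fails the run):
1. every jar stands let go and upright on the floor of a cell of its own, the keeper still open (angle between each of jar_amber, jar_green, jar_white's own z axis and vertical below 0.06 rad and ((horizontal distance between jar_amber and cell0 below 0.012 m and z of jar_amber in the frame of cell0 between -0.004 and 0.004 m) or (horizontal distance between jar_amber and cell1 below 0.012 m and z of jar_amber in the frame of cell1 between -0.004 and 0.004 m) or (horizontal distance between jar_amber and cell2 below 0.012 m and z of jar_amber in the frame of cell2 between -0.004 and 0.004 m)) and ((horizontal distance between jar_green and cell0 below 0.012 m and z of jar_green in the frame of cell0 between -0.004 and 0.004 m) or (horizontal distance between jar_green and cell1 below 0.012 m and z of jar_green in the frame of cell1 between -0.004 and 0.004 m) or (horizontal distance between jar_green and cell2 below 0.012 m and z of jar_green in the frame of cell2 between -0.004 and 0.004 m)) and ((horizontal distance between jar_white and cell0 below 0.012 m and z of jar_white in the frame of cell0 between -0.004 and 0.004 m) or (horizontal distance between jar_white and cell1 below 0.012 m and z of jar_white in the frame of cell1 between -0.004 and 0.004 m) or (horizontal distance between jar_white and cell2 below 0.012 m and z of jar_white in the frame of cell2 between -0.004 and 0.004 m)) and contact force between the fingers and jar_amber below 0.1 N and contact force between the fingers and jar_green below 0.1 N and contact force between the fingers and jar_white below 0.1 N and value of joint keeper below 0.4 rad), for 0.2 s.
2. the keeper is turned into its locked position (value of joint keeper above 1.5 rad), for 0.2 s.
At the end, for the whole second after the job is handed in: Each of the three jars stands on the floor of one cell of the caddy (underside within 4 mm of the floor's height and within 12 mm of the cell's centre), upright within 0.06 rad, one per cell, let go and at rest (under 0.02 m/s); the keeper stands in its locked position (beyond 1.5 rad) (angle between each of jar_amber, jar_green, jar_white's own z axis and vertical below 0.06 rad and ((horizontal distance between jar_amber and cell0 below 0.012 m and z of jar_amber in the frame of cell0 between -0.004 and 0.004 m) or (horizontal distance between jar_amber and cell1 below 0.012 m and z of jar_amber in the frame of cell1 between -0.004 and 0.004 m) or (horizontal distance between jar_amber and cell2 below 0.012 m and z of jar_amber in the frame of cell2 between -0.004 and 0.004 m)) and ((horizontal distance between jar_green and cell0 below 0.012 m and z of jar_green in the frame of cell0 between -0.004 and 0.004 m) or (horizontal distance between jar_green and cell1 below 0.012 m and z of jar_green in the frame of cell1 between -0.004 and 0.004 m) or (horizontal distance between jar_green and cell2 below 0.012 m and z of jar_green in the frame of cell2 between -0.004 and 0.004 m)) and ((horizontal distance between jar_white and cell0 below 0.012 m and z of jar_white in the frame of cell0 between -0.004 and 0.004 m) or (horizontal distance between jar_white and cell1 below 0.012 m and z of jar_white in the frame of cell1 between -0.004 and 0.004 m) or (horizontal distance between jar_white and cell2 below 0.012 m and z of jar_white in the frame of cell2 between -0.004 and 0.004 m)) and contact force between the fingers and jar_amber below 0.1 N and contact force between the fingers and jar_green below 0.1 N and contact force between the fingers and jar_white below 0.1 N and linear speed of each of jar_amber, jar_green, jar_white below 0.02 m/s and value of joint keeper above 1.5 rad); the robot touches nothing.
It fails at once if a jar is knocked over (tilted by more than 0.6 rad) (angle between any of jar_amber, jar_green, jar_white's own z axis and vertical above 0.6 rad).
It fails at once if a jar is dropped (faster than 0.7 m/s while not held: a fall of about 25 mm) ((linear speed of jar_amber above 0.7 m/s and contact force between the fingers and jar_amber below 0.1 N) or (linear speed of jar_green above 0.7 m/s and contact force between the fingers and jar_green below 0.1 N) or (linear speed of jar_white above 0.7 m/s and contact force between the fingers and jar_white below 0.1 N)).
It fails at once if the whetstone, the yellow case or the file cup is moved by more than 30 mm (distance of any of whetstone, blade_case, file_cup from where it was at the start of the episode above 0.03 m).
It also fails if it takes over 70 s, if anything falls off the work surface, if the arm or the gripper's body presses on something with over 40 N, if the wrist force passes 120 N, or if a joint passes its speed limit or range.

### The arm

A 6-joint arm with a two-finger parallel gripper is mounted at the origin on the work surface. World frame = base frame: x ahead of the robot, y to its left, z up, the work surface at z = 0. Lengths are in mm, angles in rad, forces in N, time in s.
With the tool pointing down it reaches from about 300 to 775 mm from the base axis. Payload 14.6 kg.
Tool frame: the origin (TCP) lies between the finger pads; the fingertips stand 25 mm ahead of it and the grasp point (between the pads) lies 6 mm ahead of it; z points along the fingers, y is the line along which they close (so a half turn about z gives the same grasp; the last joint's range is limited). The gripper opens to 94 mm and grips with 3 to 60 N. Pads are 16 mm wide; open, the fingers measure 119 mm over their backs; the gripper's body (75 mm by 177 mm) begins 78 mm behind the grasp point.
Start: joints at [-1.334, 0.3, 1.521, -0, 1.321, -0.067], TCP at [164.525, -524.806, 230.446] pointing down, gripper open.
Joint ranges: [-3.03, 3.03], [-0.79, 2.21], [0.23, 2.52], [-1.04, 4.18], [0, 3.07], [-2.55, 2.55]. Speed limits (rad/s): [2.22, 2.22, 2.57, 3.14, 3.14, 3.14].

### API

Orientations are given as [roll, pitch, yaw] about the fixed x, y, z axes, in that order (R = Rz(yaw) Ry(pitch) Rx(roll)).
In Python, from cell import manip gives the robot as it stands. The module is installed in compiled form; this text tells all that it offers.
- The arm moves only by the tool step_arm, never from a script. Its argument "series" is one flat list of numbers, 5 for each row, row after row: the shift along the world's x, y, z in mm, then the turn about the world's z in rad, then the closure, from 0 (fully open) to 1 (shut). In form: [dx, dy, dz, spin, jaw, dx, dy, dz, spin, jaw, ...]. A call has 1 to 20 rows; each row shifts and turns the commanded pose from where the row before left it; what a row does not reach is not made up. A row lasts 1/8 s, in which the tool goes at most 62.5 mm and 10.7 degrees, less where a joint would pass 70% of its speed; a pose out of reach is approached as far as the arm can. A call is refused whole if a number of a shift passes 62.5 or a number of a turn 0.188, either way. A call with a gripper value outside its range is refused whole. The fingers move at their own pace and stop on an object; "squeeze" is the grip in N (left out, the last holds). Time passes only in rows, so rows that do not move let the fingers close. It gives the time, the measured TCP pose, the force, the opening and the grip force at its end, in the units of the state.
- manip.read_state(): the state, without advancing time (a new reading comes with each control period).
- manip.camera(name): name is "scene" or "top" or "wrist"; returns (picture, depth): 480x640x3 uint8, blue, green, red; 480x640 float32, mm along the optical axis (not along the pixel's ray), 0 where there is no reading.
- manip.camera_info(name): a dict with "fovy" (degrees; the focal length in pixels is half the picture's height over the tangent of half this angle, whatever the lens; pixels are square), "cx", "cy" (the principal point, pixels), "k1" (the pictures are not rectified: a ray, as slopes to the right and down, at radius r is drawn at 1 + k1 r^2 times it, then the intrinsics apply), "eye" and "orientation" of the camera in the world. Camera axes: x right, y down, z forward; pixel columns grow to the right and rows downward; lengths in mm; the calibration is good to about 2 mm. A picture is of the moment at which its call begins: read the wrist's pose just before it. camera_info takes no time and is no camera call; for the wrist camera it gives the pose at the moment of the call.
- manip.sign_off(): hands the job in; it is judged then, once.
The state is a dict: "clock": time; "joints": joint angles; "qd": joint speeds; "effort": joint torques, N m; "eef_pos": TCP position; "eef_rot": TCP orientation; "wrist_force": force on the tool from outside, world axes, zero at the start; "moment": the same for the moment, N m; "finger_gap": finger opening in mm; "finger_force": force on a finger pad.
Only numpy, scipy, OpenCV 4.12 (cv2) and the standard library are available. Lean on these libraries where they do the work, as an engineer would, in place of code of your own. Each camera call takes 0.05 s, during which the arm holds its last target. There are 200 camera calls.

## Working session

There is one attempt and no reset: what is moved stays moved. The work goes in short steps, Python scripts to look and compute and a tool call to move; the robot and the scene stay as the last step left them, time stands still between calls to the robot, and variables do not carry over. Pictures are saved under pics/ and viewed, at most 10 in all, crops included, and the job is handed in when it is done.

Besides the shell and the picture viewer there is one more tool, called after "Emit:" by a JSON object that holds its "api" and its "payload", one argument or row to a line. step_arm: Moves the arm, as the interface text tells. Its arguments: {"type":"object","properties":{"series":{"type":"array"},"squeeze":{"type":"number"}},"required":["series"]}

```bash
mkdir -p pics
cat > h.py <<'E'
import numpy as np, cv2
from scipy.spatial.transform import Rotation as Ro
from cell import manip
def K(i):
    f=240/np.tan(np.radians(i["fovy"])/2); return np.array([[f,0,i["cx"]],[0,f,i["cy"]],[0,0,1.]]),np.array([i["k1"],0,0,0.])
def R(i):
    o=np.array(i["orientation"],float); return o if o.shape==(3,3) else Ro.from_euler('xyz',o).as_matrix()
def ray(i,uv):
    k,d=K(i); p=cv2.undistortPoints(np.array(uv,float).reshape(-1,1,2),k,d).reshape(-1,2)
    return np.c_[p,np.ones(len(p))]@R(i).T
def onplane(i,uv,z):
    r=ray(i,uv); e=np.array(i["eye"],float); return e+r*((z-e[2])/r[:,2])[:,None]
def proj(i,P):
    k,d=K(i); r=R(i).T; return cv2.projectPoints(np.array(P,float).reshape(-1,1,3),cv2.Rodrigues(r)[0],-r@np.array(i["eye"],float),k,d)[0].reshape(-1,2)
def cloud(i,D):
    v,u=np.mgrid[0:480,0:640]; uv=np.c_[u.ravel(),v.ravel()]
    return (np.array(i["eye"],float)+ray(i,uv)*D.reshape(-1,1)).reshape(480,640,3)
E
python3 - <<'E'
from h import *
for n in("top","scene"):
    i=manip.camera_info(n);print(n,i);p,d=manip.camera(n);cv2.imwrite(f"pics/{n}0.png",p);np.savez(f"{n}0.npz",p=p,d=d)
print(manip.camera_info("wrist"),manip.read_state())
E
```

```text
top {'fovy': 42.277934082060284, 'cx': 323.33177321465695, 'cy': 231.03793554076626, 'k1': -0.10249617067852054, 'eye': array([ 406.3113862 ,  -68.41085867, 1312.25979651]), 'orientation': array([-3.03568695,  0.00493758, -1.56452041])}
scene {'fovy': 56.306323421214515, 'cx': 314.3841347725615, 'cy': 236.15250982616212, 'k1': -0.04137423407267431, 'eye': array([1471.79335804,  -32.05776904,  712.41115211]), 'orientation': array([-2.15365559,  0.00969727,  1.60037407])}
{'fovy': 58.393726469293384, 'cx': 318.9229963605185, 'cy': 244.4548887408162, 'k1': -0.03836383351648755, 'eye': array([ 244.78871741, -499.11493487,  383.19037276]), 'orientation': array([ 2.85523602e+00,  2.59954166e-03, -1.26688619e+00])} {'clock': 0.1, 'joints': array([-1.33367583e+00,  3.00398641e-01,  1.52152776e+00, -1.25115005e-05,
        1.32066222e+00, -6.66200738e-02]), 'qd': array([ 6.34019502e-05, -1.23441748e-03, -2.32807618e-03,  4.27875531e-04,
        1.41527866e-03, -4.05298574e-04]), 'effort': array([ 1.50718690e-03, -5.32643723e+01, -3.53282583e+01,  7.09455600e-02,
        2.35177344e-02, -5.70380394e-05]), 'eef_pos': array([ 164.43602177, -524.62905194,  229.94861088]), 'eef_rot': array([-3.14059809e+00, -5.42099486e-05,  3.03743650e-01]), 'wrist_force': array([ 1.36318379, -0.07144477, -0.68152188]), 'moment': array([-0.02816144, -0.0040027 , -0.01885314]), 'finger_force': 0.0, 'finger_gap': 94.00710846696144}
```

View pics/top0.png

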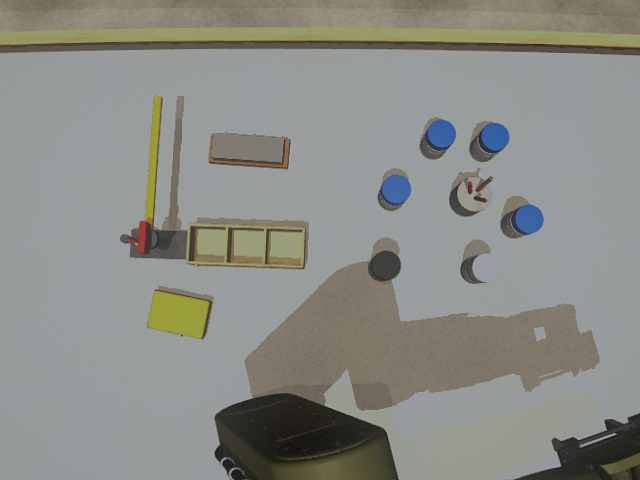

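View pics/scene0.png

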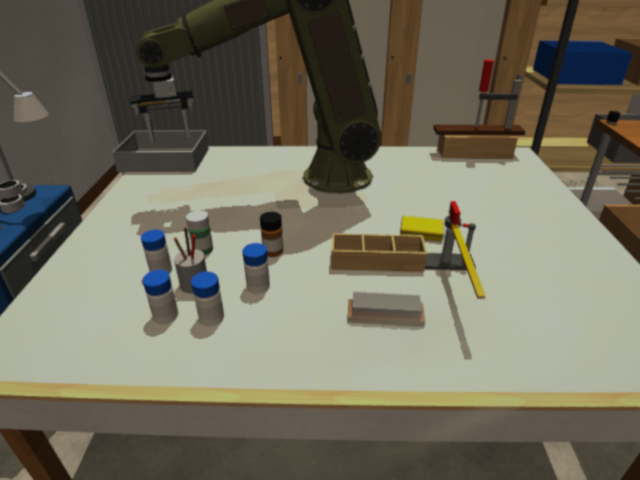

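Top view: the blue lids are at (396,189), (440,134), (493,138) and (526,219). The one farthest left is (396,189), so that is jar_white. Amber (black lid) is at (385,265) and green (white lid) at (483,267). The caddy spans (188–307, 223–269), the red grip is at (146,237) and the file cup at (473,193).

Run:
```python
from h import *
i=manip.camera_info("top");z=np.load("top0.npz");p,d=z["p"],z["d"]
C=cloud(i,d);Z=C[...,2]
hsv=cv2.cvtColor(p,cv2.COLOR_BGR2HSV)
# lids by height
for lo,hi in((100,122),):
    m=((Z>lo)&(Z<hi)&(d>0)).astype(np.uint8); m[330:]=0
    n,l,s,c=cv2.connectedComponentsWithStats(m)
    for k in range(1,n):
        if s[k,4]>150:
            q=C[l==k]; q=q[q[:,2]>106]
            (a,r)=cv2.minEnclosingCircle(q[:,:2].astype(np.float32)[np.linalg.norm(q[:,:2]-np.median(q[:,:2],0),axis=1)<32]) if len(q) else ((0,0),0)
            u=[int(x) for x in c[k]]
            print(u,s[k,4],"med",np.median(q,0).round(1),"circ",np.round(a,1),round(r,1),hsv[u[1],u[0]])
# caddy rim
m=((Z>50)&(Z<70)&(d>0)).astype(np.uint8); 
n,l,s,c=cv2.connectedComponentsWithStats(m[:330,:330].copy())
for k in range(1,n):
    if s[k,4]>100:
        q=C[:330,:330][l==k];rc=cv2.minAreaRect(q[:,:2].astype(np.float32));print("rim",c[k].round(),s[k,4],rc,np.median(q[:,2]))
# bar, grip
for nm,m in(("bar",(Z>118)&(Z<140)&(hsv[...,0]>22)&(hsv[...,0]<35)&(hsv[...,1]>150)),("grip",(Z>150)&(Z<185)),):
    m=m.copy();m[:60]=0;m[330:]=0;m[:,330:]=0;q=C[m]
    print(nm,len(q),cv2.minAreaRect(q[:,:2].astype(np.float32)),np.median(q[:,2]))
```

```text
[440, 133] 681 med [ 730.6 -294.1  111.7] circ [ 731.8 -295.1] 30.4 [108 167 163]
[494, 136] 672 med [ 725.7 -402.3  111.5] circ [ 725.5 -402.4] 30.4 [109 173 162]
[396, 189] 685 med [ 617.6 -203.8  111.6] circ [ 617.5 -204.5] 29.3 [108 156 167]
[528, 219] 687 med [ 560.  -466.   111.4] circ [ 561.1 -466.3] 29.6 [109 164 163]
[385, 265] 678 med [ 468.5 -183.4  111.8] circ [ 469.1 -183.7] 28.6 [30  8 67]
[485, 267] 702 med [ 465.3 -377.8  111.7] circ [ 465.2 -378.3] 29.0 [106  17 162]
rim [245. 245.] 1123 ((509.49285888671875, 97.29197692871094), (238.94052124023438, 83.71332550048828), 88.20867156982422) 59.34694195830548
bar 863 ((674.3326416015625, 272.08953857421875), (16.066028594970703, 246.8221435546875), 88.56327819824219) 133.82612740984882
grip 295 ((515.1100463867188, 277.17218017578125), (14.544659614562988, 58.540645599365234), 87.54843139648438) 171.75082187987118
```

Run:
```python
import cv2
p=cv2.imread("pics/scene0.png");cv2.imwrite("pics/crop.png",cv2.resize(p[200:335,120:300],None,fx=4,fy=4,interpolation=cv2.INTER_CUBIC))
```

```text
(no output)
```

View pics/crop.png

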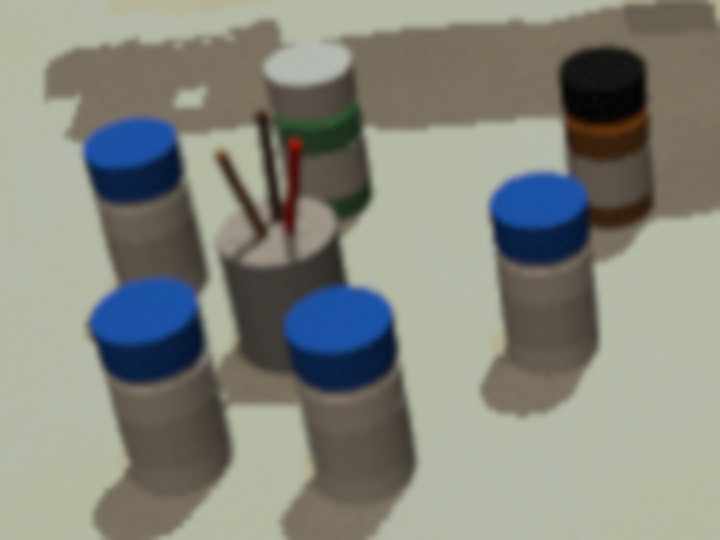

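Emit:
{"api": "step_arm", "payload": {
  "series": [25, 28, 2, 0.103, 0, 25, 28, 2, 0.103, 0, 25, 28, 2, 0.103, 0, 25, 28, 2, 0.103, 0, 25, 28, 2, 0.103, 0, 25, 28, 2, 0.103, 0, 25, 28, 2, 0.103, 0, 25, 28, 2, 0.103, 0, 25, 28, 2, 0.103, 0, 25, 28, 2, 0.103, 0, 25, 28, 0, 0.103, 0, 29, 33, 0, 0.103, 0, 0, 0, 0, 0, 0, 0, 0, 0, 0, 0],
  "squeeze": 30
}}

```text
clock: 1.85
eef_pos: [468.2, -184.1, 250.2]
eef_rot: [-3.141, -0.0, 1.539]
wrist_force: [0.0, -0.1, 0.2]
finger_gap: 93.8
finger_force: 0.0
```

The crop shows four white jars with blue lids, at crop pixels (145,220), (160,385), (350,390) and (545,270). The scene camera faces the robot, so the rightmost one (545,270) is farthest to the robot's left and is jar_white. Amber is at (605,135) and green at (315,130). Next I check amber with the wrist camera.

```bash
cat > w.py <<'E'
from h import *
def lids():
    i=manip.camera_info("wrist");p,d=manip.camera("wrist");C=cloud(i,d);m=((C[...,2]>104)&(C[...,2]<125)&(d>0)).astype(np.uint8)
    n,l,s,c=cv2.connectedComponentsWithStats(m)
    for k in range(1,n):
        if s[k,4]>800:
            q=C[l==k];t=np.median(q[:,2]);q=q[abs(q[:,2]-t)<3];a,r=cv2.minEnclosingCircle(q[:,:2].astype(np.float32))
            print(s[k],"circ",np.round(a,1),round(r,1),"z",round(t,1),p[l==k].mean(0).round())
    return i,p,d,C
E
python3 -c "
from w import *
i,p,d,C=lids();cv2.imwrite('pics/w1.png',p);print(manip.read_state()['eef_pos'])"
```

```text
[ 280  197   81   80 4995] circ [ 469.8 -182.2] 28.9 z 110.8 [26. 27. 27.]
[ 485  220   82   76 4831] circ [ 619.6 -203.3] 29.5 z 110.9 [88. 43. 27.]
[ 290  462   67   18 1083] circ [ 466.6 -379.8] 28.0 z 110.3 [173. 158. 154.]
[ 468.00744325 -184.37368463  250.2838237 ]
```

Emit:
{"api": "step_arm", "payload": {
  "series": [1, 1, -20, 0, 0, 0, 0, -30, 0, 0, 0, 0, -30, 0, 0, 0, 0, -30, 0, 0, 0, 0, -30, 0, 0, 0, 0, -20, 0, 0, 0, 0, 0, 0, 0, 0, 0, 0, 0, 1, 0, 0, 0, 0, 1, 0, 0, 0, 0, 1, 0, 0, 0, 0, 1, 0, 0, 0, 0, 1, 0, 0, 0, 0, 1],
  "squeeze": 30
}}

```text
clock: 3.52
eef_pos: [469.6, -182.9, 90.7]
eef_rot: [3.141, 0.0, 1.54]
wrist_force: [-0.5, 0.2, 4.1]
finger_gap: 57.8
finger_force: 30.0
```

Emit:
{"api": "step_arm", "payload": {
  "series": [0, 0, 10, 0, 1, 0, 0, 25, 0, 1, 0, 0, 30, 0, 1, 0, 0, 25, 0, 1, 2, 18, 0, 0, 1, 5, 40, 0, 0, 1, 5, 40, 0, 0, 1, 5, 40, 0, 0, 1, 5, 40, 0, 0, 1, 5, 40, 0, 0, 1, 5, 40, 0, 0, 1, 5, 40, 0, 0, 1, 3, 40, 0, 0, 1, 2, 20, 0, 0, 1, 0, 0, 0, 0, 1, 0, 0, 0, 0, 1]
}}

```text
clock: 5.52
eef_pos: [511.3, 174.5, 180.1]
eef_rot: [-3.141, 0.0, 1.539]
wrist_force: [-0.4, 0.0, -3.2]
finger_gap: 57.5
finger_force: 30.0
```

Run:
```python
from w import *
print(manip.read_state()['eef_pos'])
i,p,d,C=lids();cv2.imwrite('pics/w2.png',p)
m=(C[...,2]>52)&(C[...,2]<66)&(d>0)&(C[...,0]<560)&(C[...,0]>460)&(C[...,1]<225)
q=C[m];print(len(q),cv2.minAreaRect(q[:,:2].astype(np.float32)),np.median(q[:,2]))
```

```text
[511.29391179 174.48191577 180.05483377]
[267   0  51  41 892] circ [504.2 302.5] 13.8 z 119.7 [ 96.  98. 127.]
3997 ((511.4271240234375, 98.33273315429688), (239.64878845214844, 83.54363250732422), 88.43106842041016) 58.44655735776553
```

View pics/w2.png

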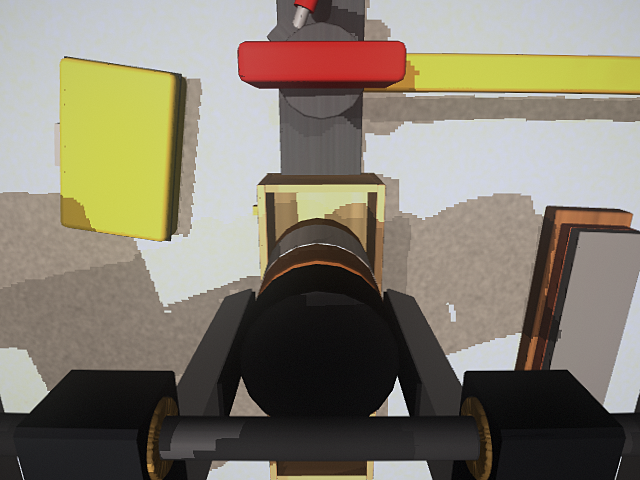

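The wrist view shows the amber jar held upright at about (320,330) over the end cell (258–385, 175–290). The rim fit agrees with the top view within 2 mm. Next I lower and release.

Emit:
{"api": "step_arm", "payload": {
  "series": [1, 1, -20, 0, 1, 0, 0, -25, 0, 1, 0, 0, -20, 0, 1, 0, 0, -10, 0, 1, 0, 0, -5, 0, 1, 0, 0, -3, 0, 1, 0, 0, 0, 0, 1, 0, 0, 0, 0, 1]
}}

```text
clock: 6.58
eef_pos: [512.7, 176.2, 97.8]
eef_rot: [3.141, -0.0, 1.54]
wrist_force: [0.3, -0.1, -2.4]
finger_gap: 57.9
finger_force: 30.0
```

Emit:
{"api": "step_arm", "payload": {
  "series": [0, 0, -1, 0, 1, 0, 0, 0, 0, 1, 0, 0, 0, 0, 0, 0, 0, 0, 0, 0, 0, 0, 0, 0, 0, 0, 0, 0, 0, 0, 0, 0, 15, 0, 0, 0, 0, 30, 0, 0, 0, 0, 40, 0, 0, 0, 0, 30, 0, 0, 10, -30, 20, 0, 0, 10, -40, 0, 0, 0, 10, -40, 0, 0, 0, 10, -45, 0, 0, 0, 10, -45, 0, 0, 0, 10, -45, 0, 0, 0, 12, -45, 0, 0, 0, 12, -45, 0, 0, 0, 12, -30, 0, 0, 0, 10, -14, 0, 0, 0]
}}

```text
clock: 9.07
eef_pos: [618.6, -204.5, 232.5]
eef_rot: [3.141, 0.0, 1.538]
wrist_force: [0.6, -0.2, -0.6]
finger_gap: 94.0
finger_force: 0.0
```

```bash
cat > t.py <<'E'
from h import *
i=manip.camera_info("top");p,d=manip.camera("top");C=cloud(i,d);Z=C[...,2]
m=((Z>100)&(Z<125)&(d>0)).astype(np.uint8);m[330:]=0;m[:90]=0
n,l,s,c=cv2.connectedComponentsWithStats(m)
for k in range(1,n):
    if s[k,4]>150:
        q=C[l==k];t=np.median(q[:,2]);q=q[abs(q[:,2]-t)<4];a,r=cv2.minEnclosingCircle(q[:,:2].astype(np.float32));print(c[k].round(),s[k,4],np.round(a,1),round(r,1),"z",t.round(1))
E
python3 -c "
from w import *
print(manip.read_state()['eef_pos']);lids();import t"
```

```text
[ 618.60408622 -204.54969641  232.4520385 ]
[ 276  202   86   85 5584] circ [ 619.8 -203. ] 29.0 z 110.8 [83. 44. 29.]
[ 423  460   72   20 1310] circ [ 727.7 -400.7] 28.4 z 110.5 [146.  61.  27.]
[494. 137.] 672 [ 726.5 -402.7] 30.0 z 111.5
[528. 219.] 688 [ 560.  -466.7] 28.8 z 111.5
[202. 242.] 685 [512.3 176. ] 28.6 z 117.8
[485. 267.] 698 [ 465.3 -378.4] 29.1 z 111.6
```

Amber is seated: its lid is at z 117.8 and it is centred at (512.3,176.0). Next is jar_white.

Emit:
{"api": "step_arm", "payload": {
  "series": [0, 1, -20, 0, 0, 0, 0, -30, 0, 0, 0, 0, -35, 0, 0, 0, 0, -35, 0, 0, 0, 0, -21, 0, 0, 0, 0, 0, 0, 0, 0, 0, 0, 0, 1, 0, 0, 0, 0, 1, 0, 0, 0, 0, 1, 0, 0, 0, 0, 1, 0, 0, 0, 0, 1, 0, 0, 0, 0, 1]
}}

```text
clock: 10.68
eef_pos: [618.6, -201.9, 90.8]
eef_rot: [3.141, 0.0, 1.54]
wrist_force: [-0.5, 0.4, 3.1]
finger_gap: 57.4
finger_force: 30.0
```

Emit:
{"api": "step_arm", "payload": {
  "series": [0, 0, 10, 0, 1, 0, 0, 25, 0, 1, 0, 0, 30, 0, 1, 0, 0, 25, 0, 1, -6, 15, 0, 0, 1, -14, 40, 0, 0, 1, -14, 40, 0, 0, 1, -14, 40, 0, 0, 1, -14, 40, 0, 0, 1, -14, 40, 0, 0, 1, -14, 40, 0, 0, 1, -12, 32, 0, 0, 1, -6, 15, 0, 0, 1, 0, 0, 0, 0, 1, 0, 0, 0, 0, 1]
}}

```text
clock: 12.55
eef_pos: [510.7, 99.4, 180.2]
eef_rot: [-3.141, 0.0, 1.539]
wrist_force: [0.1, 0.2, -2.6]
finger_gap: 57.5
finger_force: 30.0
```

Emit:
{"api": "step_arm", "payload": {
  "series": [0, -1, -20, 0, 1, 0, 0, -25, 0, 1, 0, 0, -20, 0, 1, 0, 0, -10, 0, 1, 0, 0, -5, 0, 1, 0, 0, -3, 0, 1, 0, 0, -1, 0, 1, 0, 0, 0, 0, 1, 0, 0, 0, 0, 1]
}}

```text
clock: 13.68
eef_pos: [510.7, 99.2, 96.8]
eef_rot: [3.141, -0.0, 1.54]
wrist_force: [0.2, 1.2, -1.7]
finger_gap: 57.7
finger_force: 30.0
```

Emit:
{"api": "step_arm", "payload": {
  "series": [0, 0, 0, 0, 0, 0, 0, 0, 0, 0, 0, 0, 0, 0, 0, 0, 0, 0, 0, 0, 0, 0, 15, 0, 0, 0, 0, 30, 0, 0, 0, 0, 40, 0, 0, 0, 0, 30, 0, 0, 0, -37, 20, 0, 0, -5, -50, 0, 0, 0, -5, -50, 0, 0, 0, -5, -50, 0, 0, 0, -5, -50, 0, 0, 0, -5, -50, 0, 0, 0, -5, -50, 0, 0, 0, -5, -50, 0, 0, 0, -5, -50, 0, 0, 0, -5, -30, 0, 0, 0, 0, -10, 0, 0, 0, 0, 0, 0, 0, 0]
}}

```text
clock: 16.18
eef_pos: [465.7, -377.5, 231.8]
eef_rot: [3.141, 0.0, 1.54]
wrist_force: [-0.8, -0.8, -0.6]
finger_gap: 93.9
finger_force: 0.0
```

```bash
python3 -c "
from w import *
print(manip.read_state()['eef_pos']);lids();import t"
```

```text
[ 465.66678674 -377.48625332  231.83680753]
[ 275  206   86   84 5576] circ [ 466.  -378.1] 28.8 z 110.8 [ 93.  95. 104.]
[ 413  333   42   62 1271] circ [ 552.6 -470.8] 26.5 z 110.6 [130.  58.  31.]
[441. 134.] 682 [ 730.7 -295.1] 30.1 z 111.5
[494. 137.] 673 [ 725.3 -402.4] 30.3 z 111.2
[202. 242.] 687 [512.1 176.3] 28.6 z 117.8
[242. 243.] 693 [510.1  96.6] 29.0 z 117.7
[480. 263.] 306 [ 469.3 -373.9] 27.0 z 111.7
```

White is seated too. Next is green.

Emit:
{"api": "step_arm", "payload": {
  "series": [0, -1, -20, 0, 0, 0, 0, -30, 0, 0, 0, 0, -35, 0, 0, 0, 0, -35, 0, 0, 0, 0, -21, 0, 0, 0, 0, 0, 0, 0, 0, 0, 0, 0, 1, 0, 0, 0, 0, 1, 0, 0, 0, 0, 1, 0, 0, 0, 0, 1, 0, 0, 0, 0, 1, 0, 0, 0, 0, 1]
}}

```text
clock: 17.77
eef_pos: [465.6, -378.9, 90.7]
eef_rot: [3.141, 0.0, 1.54]
wrist_force: [-1.4, 0.2, 4.1]
finger_gap: 57.9
finger_force: 30.0
```

Emit:
{"api": "step_arm", "payload": {
  "series": [0, 0, 10, 0, 1, 0, 0, 25, 0, 1, 0, 0, 30, 0, 1, 0, 0, 25, 0, 1, 2, 18, 0, 0, 1, 5, 40, 0, 0, 1, 5, 45, 0, 0, 1, 5, 45, 0, 0, 1, 5, 45, 0, 0, 1, 5, 45, 0, 0, 1, 5, 45, 0, 0, 1, 5, 45, 0, 0, 1, 3, 40, 0, 0, 1, 2, 30, 0, 0, 1, 0, 0, 0, 0, 1, 0, 0, 0, 0, 1]
}}

```text
clock: 19.77
eef_pos: [506.8, 19.3, 179.6]
eef_rot: [-3.14, 0.0, 1.54]
wrist_force: [0.1, -1.0, -3.4]
finger_gap: 57.8
finger_force: 30.0
```

Emit:
{"api": "step_arm", "payload": {
  "series": [1, 0, -20, 0, 1, 0, 0, -25, 0, 1, 0, 0, -20, 0, 1, 0, 0, -10, 0, 1, 0, 0, -5, 0, 1, 0, 0, -3, 0, 1, 0, 0, 0, 0, 1, 0, 0, 0, 0, 1]
}}

```text
clock: 20.78
eef_pos: [508.7, 19.2, 97.9]
eef_rot: [3.141, 0.0, 1.54]
wrist_force: [-0.0, -0.9, -3.8]
finger_gap: 57.3
finger_force: 30.0
```

Emit:
{"api": "step_arm", "payload": {
  "series": [0, 0, -1, 0, 1, 0, 0, 0, 0, 1, 0, 0, 0, 0, 0, 0, 0, 0, 0, 0, 0, 0, 0, 0, 0, 0, 0, 0, 0, 0, 0, 0, 15, 0, 0, 0, 0, 35, 0, 0, 0, 0, 50, 0, 0, 0, 0, 50, 0, 0, 1, 28, 0, 0.158, 0, 1, 28, 0, 0.158, 0, 1, 28, 0, 0.158, 0, 1, 28, 0, 0.158, 0, 1, 28, 0, 0.158, 0, 1, 28, 0, 0.158, 0, 1, 28, 0, 0.158, 0, 0, 28, 0, 0.158, 0, 0, 28, 0, 0.158, 0, 0, 6, 0, 0.158, 0]
}}

```text
clock: 23.28
eef_pos: [515.2, 278.6, 247.4]
eef_rot: [3.141, 0.001, 3.127]
wrist_force: [0.1, -0.6, 0.1]
finger_gap: 93.9
finger_force: 0.0
```

Run:
```python
from w import *
s=manip.read_state();print(s['clock'],s['eef_pos'],s['eef_rot'])
i,p,d,C=lids();cv2.imwrite('pics/w3.png',p)
hsv=cv2.cvtColor(p,cv2.COLOR_BGR2HSV)
red=((hsv[...,0]<8)|(hsv[...,0]>172))&(hsv[...,1]>150)&(C[...,2]>165)&(C[...,2]<182)
if red.sum()>50: print("grip",red.sum(),cv2.minAreaRect(C[red][:,:2].astype(np.float32)),np.median(C[red][:,2]))
t,D=manip.camera("top");cv2.imwrite('pics/t3.png',t)
import t
```

```text
23.275 [515.2075786  278.6196636  247.43530147] [3.14118864e+00 6.27515245e-04 3.12657318e+00]
[  19  197   89   82 5590] circ [512.2  98.5] 29.5 z 116.6 [109.  51.  29.]
[ 129  196   87   84 5561] circ [513.4 177.1] 29.1 z 116.8 [18. 18. 20.]
[ 329  209   74   49 1283] circ [511.1 311.1] 26.9 z 119.1 [60. 60. 86.]
grip 2322 ((515.97314453125, 278.17822265625), (13.650819778442383, 59.41465759277344), 88.50930786132812) 171.884792370035
[441. 134.] 677 [ 731.2 -294.5] 29.9 z 111.4
[494. 137.] 673 [ 726.5 -402. ] 29.6 z 111.1
[528. 219.] 686 [ 559.9 -466.5] 29.3 z 111.5
[202. 242.] 680 [512.2 175.7] 28.8 z 117.9
[242. 243.] 691 [509.8  96.4] 29.0 z 117.7
[282. 245.] 709 [507.2  18.6] 28.9 z 117.8
```

View pics/w3.png

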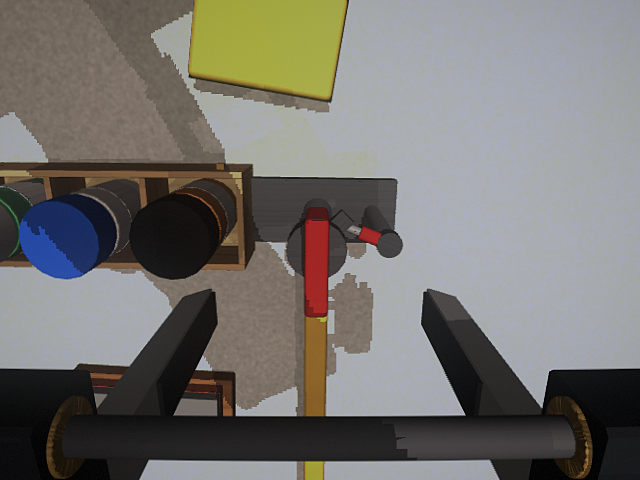

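All three jars are seated (lids at z ≈ 117.8, centres within 2 mm). The wrist view shows the red grip at (316,262) between the open fingers, with the bar pointing down the image. Next I pinch and turn it.

Emit:
{"api": "step_arm", "payload": {
  "series": [0, -1, -25, -0.01, 0, 0, 0, -30, 0, 0, 0, 0, -26, 0, 0, 0, 0, 0, 0, 0, 0, 0, 0, 0, 1, 0, 0, 0, 0, 1, 0, 0, 0, 0, 1, 0, 0, 0, 0, 1, 0, 0, 0, 0, 1, 0, 0, 0, 0, 1, 0, 0, 0, 0, 1, 0, 0, 0, 0, 1],
  "squeeze": 30
}}

```text
clock: 24.92
eef_pos: [515.5, 276.2, 165.4]
eef_rot: [3.142, -0.0, 3.11]
wrist_force: [0.2, -0.7, 0.6]
finger_gap: 17.2
finger_force: 0.0
```

Emit:
{"api": "step_arm", "payload": {
  "series": [0, 0, 0, -0.06, 1, 0, 0, 0, -0.12, 1, 0, 0, 0, -0.12, 1, 0, 0, 0, -0.12, 1, 0, 0, 0, -0.12, 1, 0, 0, 0, -0.12, 1, 0, 0, 0, -0.12, 1, 0, 0, 0, -0.12, 1, 0, 0, 0, -0.12, 1, 0, 0, 0, -0.12, 1, 0, 0, 0, -0.12, 1, 0, 0, 0, -0.12, 1, 0, 0, 0, -0.12, 1, 0, 0, 0, -0.06, 1, 0, 0, 0, 0, 1, 0, 0, 0, 0, 1]
}}

```text
clock: 26.92
eef_pos: [515.4, 276.8, 165.4]
eef_rot: [3.142, -0.001, 1.55]
wrist_force: [0.1, 5.5, -1.0]
finger_gap: 14.4
finger_force: 30.0
```

Turned to yaw 1.55, which is about 1.56 rad of rotation. Now I release, rise and check.

Emit:
{"api": "step_arm", "payload": {
  "series": [0, 0, 0, 0, 0, 0, 0, 0, 0, 0, 0, 0, 0, 0, 0, 0, 0, 0, 0, 0, 0, 0, 15, 0, 0, 0, 0, 30, 0, 0, 0, 0, 40, 0, 0, 0, 0, 40, 0, 0, -20, 0, 0, 0, 0, -30, 0, 0, 0, 0, -20, 0, 0, 0, 0, 0, 0, 0, 0, 0, 0, 0, 0, 0, 0]
}}

```text
clock: 28.55
eef_pos: [446.2, 276.2, 291.0]
eef_rot: [3.141, -0.0, 1.55]
wrist_force: [-0.2, 0.5, 0.1]
finger_gap: 93.9
finger_force: 0.0
```

Run:
```python
from h import *
t,D=manip.camera("top");i=manip.camera_info("top");C=cloud(i,D);hsv=cv2.cvtColor(t,cv2.COLOR_BGR2HSV)
m=(C[...,2]>127)&(C[...,2]<140)&(hsv[...,0]>20)&(hsv[...,0]<35)&(hsv[...,1]>150)&(C[...,0]>440)&(C[...,0]<580)&(C[...,1]<250)
print(m.sum(),cv2.minAreaRect(C[m][:,:2].astype(np.float32)),np.median(C[m][:,2]))
cv2.imwrite('pics/t4.png',t);s=manip.read_state();print(s['eef_pos'],s['wrist_force'])
```

```text
832 ((510.5909423828125, 121.03121185302734), (254.5116729736328, 15.87445068359375), 88.01152038574219) 134.04569872920922
[446.18860556 276.13435792 290.68425874] [ 0.38638883 -1.27999716  0.23277945]
```

View pics/t4.png

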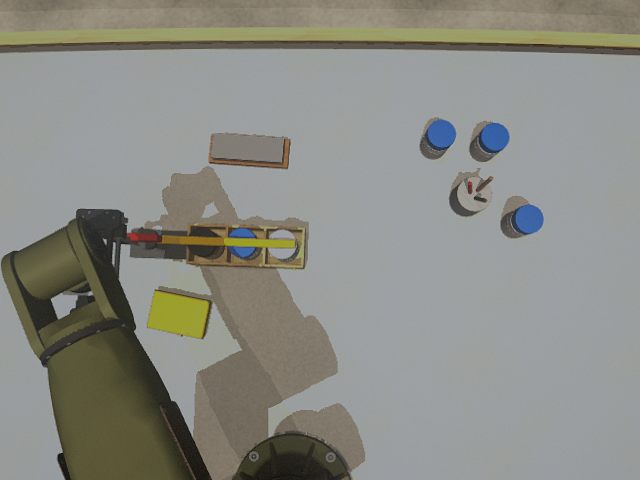

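The bar lies over all three jars, from (130,238) to (295,243), in line with the caddy at 88.0° and so locked. The bystanders have not moved. Now I hand in.

```bash
python3 -c "
from cell import manip
print(manip.sign_off())"
```

```text
the job is handed in; nothing more can be done
None
```

I handed the job in at about 29 s: the last images show all three jars standing on the floor of their own cells, the keeper bar locked over them, and the whetstone, yellow case and file cup where they were; sign-off returned no verdict.

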